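# Rotate the radio battery packs

## Robot

A 6-joint arm with a two-finger parallel gripper is mounted at the origin on the work surface. World frame = base frame: x ahead of the robot, y to its left, z up, the work surface at z = 0. Lengths are in m, angles in rad, forces in N, time in s.
With the tool pointing down it reaches from about 0.25 to 0.725 m from the base axis. Payload 4 kg.
Tool frame: the origin (TCP) lies at the very end of the fingers, on their centre line; the grasp point (between the pads) lies 19 mm behind it; z points along the fingers, y is the line along which they close (so a half turn about z gives the same grasp; the last joint's range is limited). The gripper opens to 85 mm and grips with 20 to 120 N. Pads are 22 mm wide; open, the fingers measure 114 mm over their backs; the gripper's body (76 mm by 85 mm) begins 54 mm behind the grasp point. The pads swing forward as they close: fully open they stand 13 mm farther back than shut.
Start: joints at [-1.253, 0.241, 0.005, 1.335, 0, 1.571], TCP at [0.156, -0.475, 0.231] pointing down, gripper open.
Joint ranges: [-2.72, 2.72], [-1.05, 1.87], [-1.09, 1.28], [-1.99, 2.15], [-1.42, 1.44], [-3.14, 3.14]. Speed limits (rad/s): [2.79, 2.79, 3.14, 3.14, 3.14, 3.14].

## Interface

Orientations are given as a unit quaternion [x, y, z, w].
In Python, from workcell import bot, vision, workorder, boxes_of gives the robot as it stands.
- The arm moves only by the tool send_rows, never from a script. Its argument "motion" is text: rows parted by semicolons, each of 5 numbers parted by spaces: the closure, from -1 (fully open) to 1 (shut), so that 0 is half open, then the shift along the tool's x, y, z in cm, then the turn about the tool's z in rad. In form: claw x y z twist; .... A call has 1 to 5 rows; each row is the pose to reach, as a shift and turn from the pose commanded when the call began, along the tool's axes at that moment; what a row does not reach only later rows make up. A row lasts 1/10 s, in which the tool goes at most 50 mm and 8.59 degrees, less where a joint would pass 70% of its speed; a pose out of reach is approached as far as the arm can. A call with a gripper value outside its range is refused whole. The fingers move at their own pace and stop on an object; the grip force is fixed at half the most. Time passes only in rows, so rows that repeat a pose let the fingers close. It gives the time, the measured TCP pose, the force, the opening and the grip force at its end, in the units of the state.
- bot.get_obs(): the state, without advancing time (a new reading comes with each control period).
- vision.camera(name): name is "side" or "top"; returns the picture (420x560x3 uint8, red, green, blue); there is no depth.
- vision.camera_model(name): a dict with "fov_y" (degrees; the focal length in pixels is half the picture's height over the tangent of half this angle, whatever the lens; pixels are square), "cx", "cy" (the principal point, pixels), "world_from_camera" (4x4, takes a point from camera to world coordinates). Camera axes: x right, y down, z forward; pixel columns grow to the right and rows downward; lengths in m; the calibration is good to about 2 mm. A picture is of the moment at which its call begins. camera_model takes no time and is no camera call.
- workorder.job_done(): hands the job in; it is judged then, once.
Trained networks look in the newest picture that a camera, given by its name, has taken for a name from the list of things; names that differ only in an ending like _2 or _b are one class to them, and where a whole thing is asked for, a point or a joint stands for the part that bears it (a point fixed in the world has none). Each returns a list of dicts, best first, with "conf" (0 to 1); they miss things now and then, are a little off and sometimes report something else, mostly with a low value. They report only what shows in the picture. A call takes as long as a camera call. They do not tell look-alikes from the thing itself.
- boxes_of(camera, target): "rect" ([centre column, centre row, width, height] in pixels, round what is visible of it).
The state is a dict: "clock": time; "joint_pos": joint angles; "joint_vel": joint speeds; "tau": joint torques, N m; "eef_pos": TCP position; "tool_rot": TCP orientation; "ft_force": force on the tool from outside, world axes, zero at the start; "ft_torque": the same for the moment, N m; "grip_width": finger opening in m; "grasp_force": force on a finger pad.
Only numpy, scipy, OpenCV 4.12 (cv2) and the standard library are available. Lean on these libraries where they do the work, as an engineer would, in place of code of your own. Each camera call takes 0.05 s, during which the arm holds its last target. There are 200 camera calls.

## Task

The radio needs a battery pack: take the oldest red pack, the one at the low front end of the red sloped lane, and lay it in the empty cradle on top of the olive radio. Load the freshly charged red pack from the charger into the same lane from the high back end, so that it ends up lying right behind the red pack that has rolled to the front. Let neither pack drop onto the table.

Things in the scene. Friction and masses are not known exactly. Their poses are not given: they have to be found in the camera images.
- pack_old: oldest red pack: cylinder 40 mm dia, 56 long, 0.1-0.2 kg, black ends, lying at the lane's front stop; a like red pack touches it behind and rolls forward when it is lifted. Origin at centre, y along the cylinder (level), rolled about y at will. Grip from above by its flat ends (fingers close along y): free to 13 mm below its axis, 25 mm of room beside each
- pack_new: freshly charged red pack, same size and frame as pack_old, in one of two V troughs on the low grey charger (160 x 110 x 40 mm), axis 70 mm above the table. A green pack lies in the other trough, 74 mm off across the axes. Trough 40 mm long, walls to 8 mm below the axis; the ends stick out 8 mm each, free, 30 mm above the charger's top
- red_lane: fixed lane, red rails, 178 x 70 mm. Origin on the table under its middle; x level, from low front to high back; y across. Deck slopes down to -x by 0.14 rad; packs laid along y roll freely to the front. Rails 62 mm apart, 6 high; stops 16 (front), 10 (back). Pack axis in first place: x -0.067, z 0.071; each next +0.040, +0.0056; last (4th) x 0.052, z 0.088. Two red packs start in places 1, 2
- cradle (a point): the empty aluminium V trough on the flat top of the olive radio (150 x 190 x 65 mm, fixed): this point is the centre of a pack lying in it, 95 mm above the table, 30 mm above the radio's top; y along the trough, level. Trough 40 mm long, open at both ends; its walls rise to 8 mm below this point, 21 mm either side
Mind the look-alikes: they are no part of the job. Leave any purple look-alike of the pack_new alone. Leave any orange look-alike of the red_lane alone.

How it is judged:
At the end, for the whole second after the job is handed in: pack_old at rest in the cradle (15 mm in plan, 8 mm in height, axis within 0.2 rad of the cradle's y); pack_new at rest in the red lane's second place, behind the pack now in front (15 mm in x and y, 8 mm in height, axis within 0.25 rad of the lane's y) (horizontal distance between pack_old and cradle below 0.015 m and z of pack_old in the frame of cradle between -0.008 and 0.008 m and angle between the y axis of pack_old and the y axis of cradle, either way round below 0.2 rad and linear speed of each of pack_old, pack_new below 0.02 m/s and x of pack_new in the frame of red_lane between -0.043 and -0.013 m and y of pack_new in the frame of red_lane between -0.015 and 0.015 m and z of pack_new in the frame of red_lane between 0.068 and 0.085 m and angle between the y axis of pack_new and the y axis of red_lane, either way round below 0.25 rad); the robot touches nothing.
It fails at once if a red pack being handled drops onto the table (its centre below 40 mm) (height (world z) of any of pack_old, pack_new below 0.04 m).
It also fails if it takes over 58 s, if anything falls off the work surface, if the arm or the gripper's body presses on something with over 40 N, if the wrist force passes 120 N, or if a joint passes its speed limit or range.

## Working session

There is one attempt and no reset: what is moved stays moved. The work goes in short steps, Python scripts to look and compute and a tool call to move; the robot and the scene stay as the last step left them, time stands still between calls to the robot, and variables do not carry over. Pictures are saved under pics/ and viewed, at most 11 in all, crops included, and the job is handed in when it is done.

Besides the shell and the picture viewer there is one more tool, called after "Call:" by a JSON object that holds its "method" and its "body". send_rows: Moves the arm, as the interface text tells. Its arguments: {"type":"object","properties":{"motion":{"type":"string"}},"required":["motion"]}

```bash
mkdir -p pics; ls; python3 - <<'E'
from workcell import bot, vision, workorder, boxes_of
import cv2,numpy as np
o=bot.get_obs();print(o['clock'],o['eef_pos'],o['tool_rot'])
for c in('top','side'):
    im=vision.camera(c);cv2.imwrite(f'pics/{c}0.png',im[:,:,::-1])
    m=vision.camera_model(c);print(c,m['fov_y'],m['cx'],m['cy'],np.round(m['world_from_camera'],4).tolist(), [k for k in m])
    for t in('pack_old','pack_new','red_lane','cradle'):
        try:print(t,[(round(d['conf'],2),np.round(d['rect']).tolist()) for d in boxes_of(c,t)])
        except Exception as e:print(t,e)
E
```

```text
pics
0.0 [ 0.15604211 -0.47434263  0.23040592] [ 9.87401158e-01  1.58233370e-01 -1.66105605e-04 -1.06088348e-03]
top 55.11468381814561 279.0748578939323 207.18161269293594 [[0.0301, -0.9977, 0.06, 0.5118], [-0.9994, -0.029, 0.0191, -0.008], [-0.0173, -0.0605, -0.998, 1.0409], [0.0, 0.0, 0.0, 1.0]] ['fov_y', 'cx', 'cy', 'world_from_camera']
pack_old [(0.8, [313.0, 234.0, 22.0, 11.0])]
pack_new [(0.83, [148.0, 242.0, 28.0, 20.0])]
red_lane [(0.82, [331.0, 118.0, 32.0, 79.0]), (0.78, [313.0, 205.0, 29.0, 76.0])]
cradle [(0.57, [405.0, 250.0, 86.0, 73.0])]
side 51.62387502371196 276.25633421161706 204.436304526002 [[-0.8526, -0.3352, 0.401, 0.0909], [-0.5224, 0.5672, -0.6367, 0.7393], [-0.014, -0.7523, -0.6586, 0.8726], [0.0, 0.0, 0.0, 1.0]] ['fov_y', 'cx', 'cy', 'world_from_camera']
pack_old [(0.75, [305.0, 206.0, 23.0, 26.0])]
pack_new [(0.89, [228.0, 314.0, 30.0, 29.0]), (0.8, [276.0, 358.0, 32.0, 26.0])]
red_lane [(0.92, [228.0, 179.0, 62.0, 49.0]), (0.83, [282.0, 207.0, 67.0, 50.0])]
cradle [(0.79, [349.0, 180.0, 67.0, 59.0])]
```

```bash
python3 - <<'E'
import cv2,numpy as np
t=cv2.imread('pics/top0.png');
cv2.imwrite('pics/t0c.png',cv2.resize(t[70:340,100:460],(800,600),interpolation=cv2.INTER_CUBIC))
E
```

```text
(no output)
```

View pics/t0c.png

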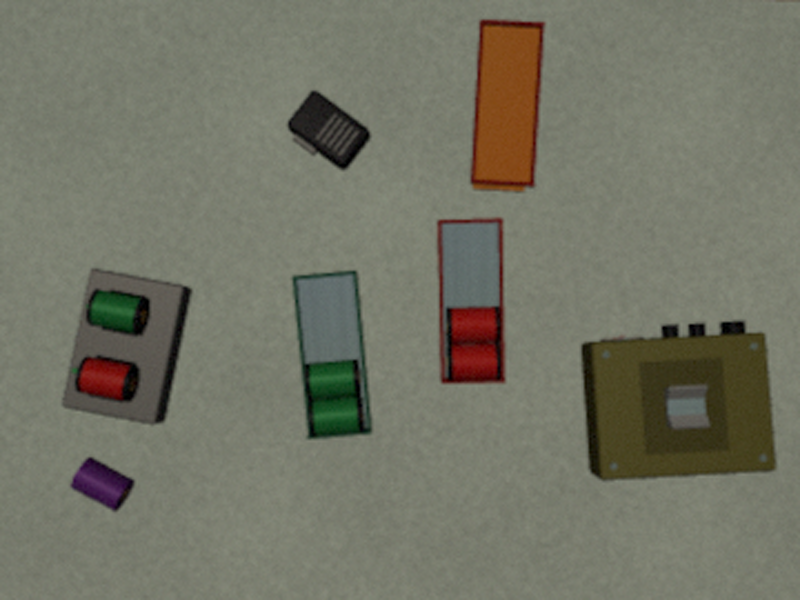

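View pics/side0.png

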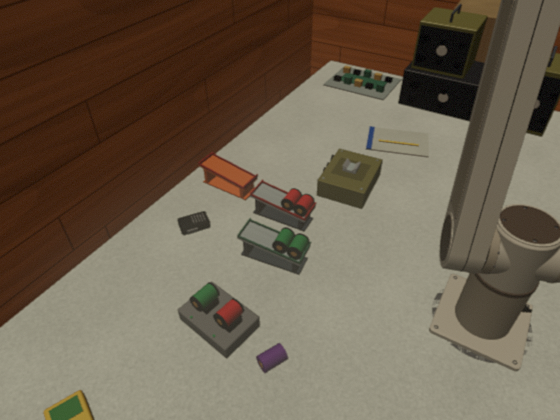

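The top crop shows the red lane (crop 438–504, 219–382) with two red packs at its near (low) end. The charger is on the left, with its red pack at (107,380). The radio is on the right with its cradle at (688,407). The purple pack and the orange lane are decoys. The side view agrees with all of this.

```bash
cat > h.py <<'E'
from workcell import bot, vision, workorder, boxes_of
import cv2,numpy as np
def px2w(c,uv,z):
    m=vision.camera_model(c);T=np.array(m['world_from_camera']);f=210/np.tan(np.radians(m['fov_y']/2))
    uv=np.atleast_2d(uv).astype(float)
    d=np.c_[(uv[:,0]-m['cx'])/f,(uv[:,1]-m['cy'])/f,np.ones(len(uv))]@T[:3,:3].T
    return T[:3,3]+d*((np.broadcast_to(z,len(uv))-T[2,3])/d[:,2])[:,None]
def w2px(c,p):
    m=vision.camera_model(c);T=np.array(m['world_from_camera']);f=210/np.tan(np.radians(m['fov_y']/2))
    q=(np.atleast_2d(p)-T[:3,3])@T[:3,:3];return np.c_[q[:,0]/q[:,2]*f+m['cx'],q[:,1]/q[:,2]*f+m['cy']]
def redblobs(im,rng=None):
    hsv=cv2.cvtColor(im,cv2.COLOR_RGB2HSV);h=hsv[:,:,0].astype(int)
    m=(((h<6)|(h>172))&(hsv[:,:,1]>150)&(hsv[:,:,2]>60)).astype(np.uint8)
    if rng: a=np.zeros_like(m);a[rng[1]:rng[3],rng[0]:rng[2]]=1;m*=a
    return m
E
python3 - <<'E'
from h import *
t=cv2.imread('pics/top0.png')[:,:,::-1].copy();s=cv2.imread('pics/side0.png')[:,:,::-1].copy()
for nm,im,r in(('top',t,(125,225,170,255)),('side',s,(205,295,250,335))):
    m=redblobs(im,r);ys,xs=np.nonzero(m);print(nm,'new',len(xs),xs.mean(),ys.mean(),cv2.minAreaRect(np.c_[xs,ys].astype(np.float32)),px2w(nm,(xs.mean(),ys.mean()),[.075]))
g=lambda p:np.array(p)/2.2222+[100,70]
L=px2w('top',g([(438,221),(502,219),(504,381),(443,382)]),[.083,.083,.058,.058])
print('lane',L.round(4).tolist(),[np.linalg.norm(L[i]-L[(i+1)%4]).round(4) for i in range(4)])
R=px2w('top',g([(583,343),(764,334),(775,468),(602,479)]),.065)
print('radio',R.round(4).tolist(),[np.linalg.norm(R[i]-R[(i+1)%4]).round(4) for i in range(4)])
C=px2w('top',g([(93,269),(190,288),(158,423),(64,406)]),.04)
print('charger',C.round(4).tolist(),[np.linalg.norm(C[i]-C[(i+1)%4]).round(4) for i in range(4)])
print('cradle',px2w('top',g((688,407)),.08))
print('packs',px2w('top',g([(475,361),(475,325),(107,380),(118,312)]),[.075,.08,.075,.075]))
print('side predict of packs', w2px('side',px2w('top',g([(475,361),(475,325),(107,380),(118,312),(688,407)]),[.075,.08,.075,.075,.085])))
o=np.full((600,800,3),0,np.uint8)
def put(im,cx,cy,x0,y0):
    o[y0:y0+300,x0:x0+400]=cv2.resize(im[cy-30:cy+30,cx-40:cx+40],(400,300),interpolation=cv2.INTER_CUBIC)
put(t,150,240,0,0);put(t,313,215,400,0);put(t,410,252,0,300);put(s,300,210,400,300)
cv2.imwrite('pics/mos.png',o[:,:,::-1])
E
```

```text
top new 302 145.98344370860926 239.71523178807948 ((145.79025268554688, 239.8121795654297), (20.324321746826172, 15.6448392868042), 12.094757080078125) [[0.48205957 0.32839521 0.075     ]]
side new 262 229.03435114503816 309.6526717557252 ((229.3274383544922, 309.5885009765625), (12.981947898864746, 21.73065185546875), 48.8140754699707) [[0.48282764 0.31890539 0.075     ]]
lane [[0.6611, -0.0301, 0.083], [0.6652, -0.0989, 0.083], [0.4908, -0.1076, 0.058], [0.4877, -0.041, 0.058]] [np.float64(0.0689), np.float64(0.1764), np.float64(0.0667), np.float64(0.1756)]
radio [[0.5347, -0.1916, 0.065], [0.5503, -0.3868, 0.065], [0.4068, -0.3993, 0.065], [0.3891, -0.2146, 0.065]] [np.float64(0.1958), np.float64(0.1441), np.float64(0.1856), np.float64(0.1475)]
charger [[0.6025, 0.3572, 0.04], [0.5841, 0.2461, 0.04], [0.4319, 0.2753, 0.04], [0.4475, 0.382, 0.04]] [np.float64(0.1126), np.float64(0.155), np.float64(0.1078), np.float64(0.157)]
cradle [[ 0.46970141 -0.30119725  0.08      ]]
packs [[ 0.51167423 -0.07425502  0.075     ]
 [ 0.55023486 -0.07295016  0.08      ]
 [ 0.47913666  0.3229973   0.075     ]
 [ 0.55314371  0.31465073  0.075     ]]
side predict of packs [[304.00837416 203.572793  ]
 [291.81648243 197.9214783 ]
 [229.2935318  311.73993218]
 [204.97357701 294.83948845]
 [351.44126442 164.09257519]]
```

View pics/mos.png

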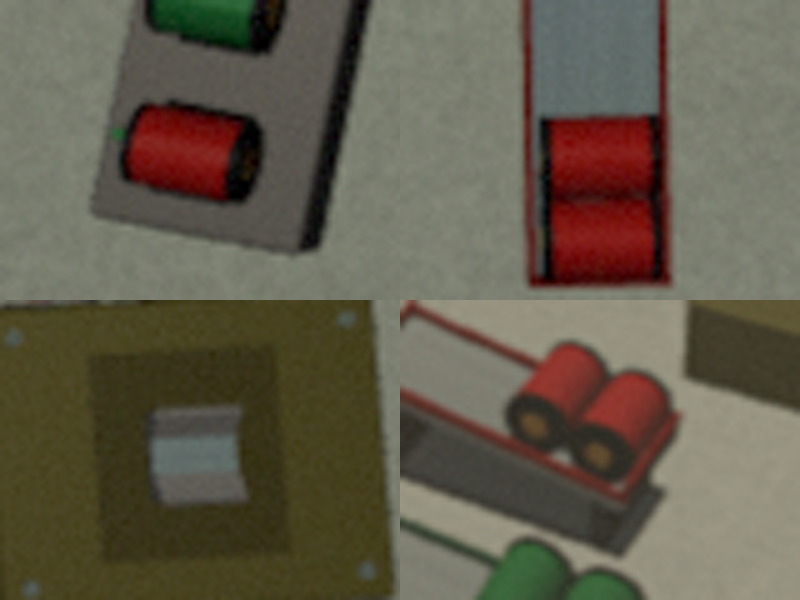

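The mosaic shows the lane packs' axes running across the lane, the cradle trough centred at about px (409.4, 252.8), and the new pack at about (147, 241). Two independent measurements agree to about 5 mm, so I'll start moving.

Call:
{"method": "send_rows", "body": {"motion": "-1 5 -2.9 0 0.05; -1 10 -5.8 0 0.1; -1 15 -8.7 0 0.15; -1 19 -11.1 0 0.2; -1 23 -13.4 0 0.26"}}

```text
clock: 1.0
eef_pos: [0.323, -0.2864, 0.2316]
tool_rot: [1.0, 0.027, 0.0, 0.0]
ft_force: [1.3, -0.5, -1.2]
grip_width: 0.085
grasp_force: 0.0
```

```bash
cat >> h.py <<'E'
def go(x,y,z,yaw):
    o=bot.get_obs();q=np.array(o['tool_rot']);p=np.array(o['eef_pos'])
    from scipy.spatial.transform import Rotation as R
    M=R.from_quat(q).as_matrix();d=M.T@(np.array([x,y,z])-p)*100
    cur=np.arctan2(M[1,0],M[0,0]);tw=(cur-yaw+np.pi/2)%np.pi-np.pi/2
    print(o['clock'],p.round(4),'yaw',cur.round(3),'tilt',M[2].round(3),'w',round(o['grip_width'],4),'F',round(o['grasp_force'],1),np.round(o['ft_force'],1),'-> cm',d.round(2),'tw',tw.round(3))
E
python3 -c "
from h import *
go(.51,-.074,.13,.055)"
```

```text
1.0 [ 0.323  -0.2864  0.2316] yaw 0.055 tilt [ 0.001  0.001 -1.   ] w 0.085 F 0.0 [ 1.3 -0.5 -1.2] -> cm [ 19.82 -20.19  10.16] tw -0.0
```

Call:
{"method": "send_rows", "body": {"motion": "-1 3.3 -3.4 1 0; -1 6.6 -6.8 2 0; -1 9.9 -10.2 3 0; -1 13.2 -13.6 4 0; -1 16.5 -17 5 0"}}

```text
clock: 1.5
eef_pos: [0.4782, -0.1069, 0.1812]
tool_rot: [1.0, 0.029, 0.0, 0.0]
ft_force: [0.8, -0.6, -0.4]
grip_width: 0.0855
grasp_force: 0.0
```

Call:
{"method": "send_rows", "body": {"motion": "-1 2 -1.9 2.5 0; -1 3.3 -3.2 5 0; -1 3.3 -3.2 5 0; -1 3.3 -3.2 5 0"}}

```text
clock: 1.9
eef_pos: [0.5075, -0.0747, 0.131]
tool_rot: [1.0, 0.029, -0.001, 0.0]
ft_force: [0.7, -0.5, 0.7]
grip_width: 0.0854
grasp_force: 0.0
```

```bash
python3 - <<'E'
from h import *
go(.51,-.074,.055,.055)
t=vision.camera('top');s=vision.camera('side')
o=np.zeros((300,800,3),np.uint8)
o[:,:400]=cv2.resize(t[185:245,275:355],(400,300),interpolation=3);o[:,400:]=cv2.resize(s[160:235,255:355],(400,300),interpolation=3)
cv2.imwrite('pics/a.png',o[:,:,::-1])
E
```

```text
1.9 [ 0.5075 -0.0747  0.131 ] yaw 0.059 tilt [-0.002  0.    -1.   ] w 0.0854 F 0.0 [ 0.7 -0.5  0.7] -> cm [ 0.27 -0.05  7.6 ] tw 0.004
```

View pics/a.png

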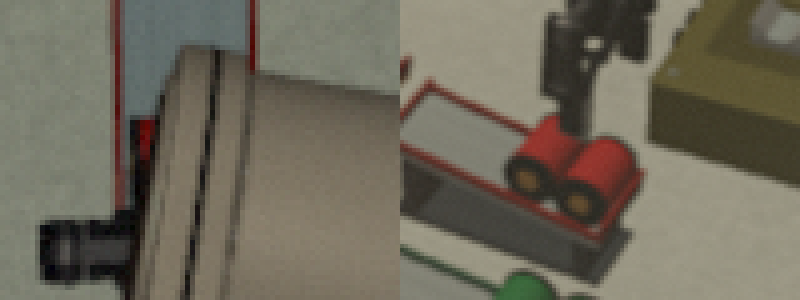

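The side crop shows the near finger above the front pair, and the tool sits over the front pack. The margins are comfortable: 14 mm at each end and 25 mm of room. I'll descend and grip.

Call:
{"method": "send_rows", "body": {"motion": "-1 0.3 0 2.5 0; -1 0.3 0 5 0; -1 0.3 0 6.6 0; -1 0.3 0 7.6 0; -1 0.3 0 7.6 0"}}

```text
clock: 2.5
eef_pos: [0.5104, -0.0754, 0.0552]
tool_rot: [1.0, 0.028, -0.0, -0.0]
ft_force: [-0.9, 0.2, 0.4]
grip_width: 0.0853
grasp_force: 0.0
```

Call:
{"method": "send_rows", "body": {"motion": "-0.2 0 0 0 0; 0 0 0 0 0; 0.5 0 0 0 0; 1 0 0 0 0; 1 0 0 0 0"}}

```text
clock: 3.0
eef_pos: [0.5124, -0.0748, 0.057]
tool_rot: [1.0, 0.029, 0.002, 0.0]
ft_force: [-0.4, 0.3, 6.7]
grip_width: 0.0552
grasp_force: 63.6
```

Gripped: width 55 mm, force 64 N. I'll lift it and take it to the radio.

Call:
{"method": "send_rows", "body": {"motion": "1 0 0 -1 0; 1 0 0 -2.5 0; 1 0 0 -4.5 0; 1 0 0 -7 0; 1 0 0 -9.5 0"}}

```text
clock: 3.5
eef_pos: [0.5106, -0.0745, 0.1515]
tool_rot: [1.0, 0.029, -0.0, -0.0]
ft_force: [1.2, 0.0, -0.4]
grip_width: 0.0552
grasp_force: 63.6
```

```bash
python3 -c "
from h import *
go(.47,-.301,.15,.085)"
```

```text
3.5 [ 0.5106 -0.0745  0.1515] yaw 0.058 tilt [-0.001 -0.    -1.   ] w 0.0552 F 63.6 [ 1.2  0.  -0.4] -> cm [-5.37 22.37  0.15] tw -0.027
```

Call:
{"method": "send_rows", "body": {"motion": "1 -1 3 0 0; 1 -2 7 0 0; 1 -3 11 0 0; 1 -4 15 0 -0.03; 1 -5 19 0 -0.03"}}

```text
clock: 4.0
eef_pos: [0.4716, -0.2685, 0.1509]
tool_rot: [0.999, 0.044, 0.0, 0.0]
ft_force: [0.4, -0.3, -0.5]
grip_width: 0.055
grasp_force: 63.7
```

Call:
{"method": "send_rows", "body": {"motion": "1 -0.3 2 0 0; 1 -0.4 3.4 0 0; 1 -0.4 3.4 0 0; 1 -0.4 3.4 0 0"}}

```text
clock: 4.4
eef_pos: [0.4711, -0.3006, 0.1503]
tool_rot: [0.999, 0.044, -0.0, -0.0]
ft_force: [0.7, 0.1, -2.0]
grip_width: 0.0551
grasp_force: 63.7
```

```bash
python3 - <<'E'
from h import *
go(.47,-.301,.082,.085)
t=vision.camera('top');s=vision.camera('side')
o=np.zeros((450,800,3),np.uint8)
o[:,:400]=cv2.resize(t[212:302,370:450],(400,450),interpolation=3);o[:,400:]=cv2.resize(s[120:210,310:390],(400,450),interpolation=3)
p=bot.get_obs()['eef_pos'];print(w2px('side',[[p[0],p[1],p[2]+.014],[.47,-.301,.095],[.47,-.301,.08]]))
cv2.imwrite('pics/b.png',o[:,:,::-1])
E
```

```text
4.4 [ 0.4711 -0.3006  0.1503] yaw 0.088 tilt [-0.    -0.001 -1.   ] w 0.0551 F 63.7 [ 0.7  0.1 -2. ] -> cm [-0.12  0.04  6.83] tw 0.003
[[353.74504548 142.02330921]
 [351.92383281 161.20116753]
 [351.43279007 165.18715407]]
```

View pics/b.png

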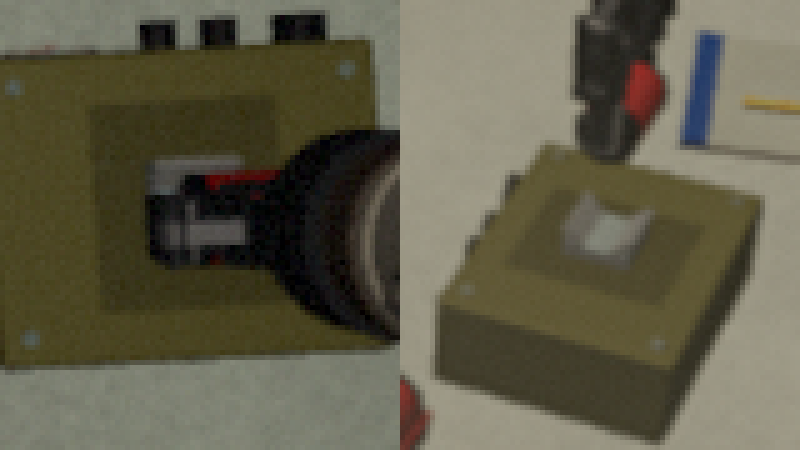

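The side crop shows the trough at px (351.6, 166), where I predicted (351.4, 165). The pack is held straight above it, so I'll lower it.

Call:
{"method": "send_rows", "body": {"motion": "1 -0.1 0 2.5 0; 1 -0.1 0 4.5 0; 1 -0.1 0 5.7 0; 1 -0.1 0 6.3 0; 1 -0.1 0 6.6 0"}}

```text
clock: 5.0
eef_pos: [0.4703, -0.3009, 0.0841]
tool_rot: [0.999, 0.044, -0.0, -0.0]
ft_force: [0.3, -0.1, -1.5]
grip_width: 0.0549
grasp_force: 63.7
```

Call:
{"method": "send_rows", "body": {"motion": "1 0 0 0.2 0; 1 0 0 0.2 0"}}

```text
clock: 5.2
eef_pos: [0.4706, -0.3017, 0.0828]
tool_rot: [0.999, 0.044, 0.0, 0.0]
ft_force: [-0.5, -0.1, -1.3]
grip_width: 0.0549
grasp_force: 63.7
```

Call:
{"method": "send_rows", "body": {"motion": "1 0 0 0.1 0; 1 0 0 0.2 0; 1 0 0 0.2 0"}}

```text
clock: 5.5
eef_pos: [0.4714, -0.302, 0.0815]
tool_rot: [0.999, 0.044, 0.001, 0.001]
ft_force: [1.3, 1.0, 3.1]
grip_width: 0.0555
grasp_force: 64.1
```

Contact: Fz went from -1.3 to +3.1 N, so the pack is seated. I'll release it and retreat.

Call:
{"method": "send_rows", "body": {"motion": "0.1 0 0 0 0; -0.2 0 0 0 0; -0.6 0 0 0 0; -1 0 0 0 0; -1 0 0 0 0"}}

```text
clock: 6.0
eef_pos: [0.4692, -0.3012, 0.0795]
tool_rot: [0.999, 0.044, -0.001, -0.001]
ft_force: [0.3, 0.4, 0.0]
grip_width: 0.0856
grasp_force: 0.0
```

Call:
{"method": "send_rows", "body": {"motion": "-1 0 0 -1.5 0; -1 0 0 -4 0; -1 0 0 -7 0; -1 0 0 -10 0; -1 0 0 -12 0"}}

```text
clock: 6.5
eef_pos: [0.4703, -0.3018, 0.2022]
tool_rot: [0.999, 0.044, 0.0, 0.001]
ft_force: [0.4, 0.3, -0.1]
grip_width: 0.0859
grasp_force: 0.0
```

```bash
python3 -c "
from h import *
go(.483,.326,.2,-.18)"
```

```text
6.5 [ 0.4703 -0.3018  0.2022] yaw 0.088 tilt [ 0.001  0.001 -1.   ] w 0.0859 F 0.0 [ 0.4  0.3 -0.1] -> cm [  6.76 -62.43   0.15] tw 0.268
```

Call:
{"method": "send_rows", "body": {"motion": "-1 0.5 -4.8 0 0.05; -1 1 -9.6 0 0.1; -1 1.5 -14.4 0 0.15; -1 2 -19.2 0 0.2; -1 2.6 -24 0 0.27"}}

```text
clock: 7.0
eef_pos: [0.4717, -0.0717, 0.1999]
tool_rot: [0.997, -0.079, -0.0, -0.006]
ft_force: [0.4, -0.3, 0.7]
grip_width: 0.0851
grasp_force: 0.0
```

```bash
python3 - <<'E'
from h import *
t=vision.camera('top');s=vision.camera('side')
o=np.zeros((450,800,3),np.uint8)
o[:,:400]=cv2.resize(t[212:302,370:450],(400,450),interpolation=3);o[:,400:]=cv2.resize(s[140:230,265:345+20][:, :80+20],(400,450),interpolation=3)
cv2.imwrite('pics/c.png',o[:,:,::-1])
r=redblobs(t,(380,230,440,275));ys,xs=np.nonzero(r);print(len(xs),px2w('top',(xs.mean(),ys.mean()),.113),cv2.minAreaRect(np.c_[xs,ys].astype(np.float32)))
go(.483,.326,.2,-.18)
E
```

```text
333 [[ 0.47247417 -0.30038058  0.113     ]] ((413.5, 253.0), (16.0, 21.0), 90.0)
7.1 [ 0.4717 -0.0711  0.2   ] yaw -0.156 tilt [-0.002 -0.013 -1.   ] w 0.0853 F 0.0 [ 0.2 -1.  -1.3] -> cm [ -5.04 -39.4    0.5 ] tw 0.024
```

View pics/c.png

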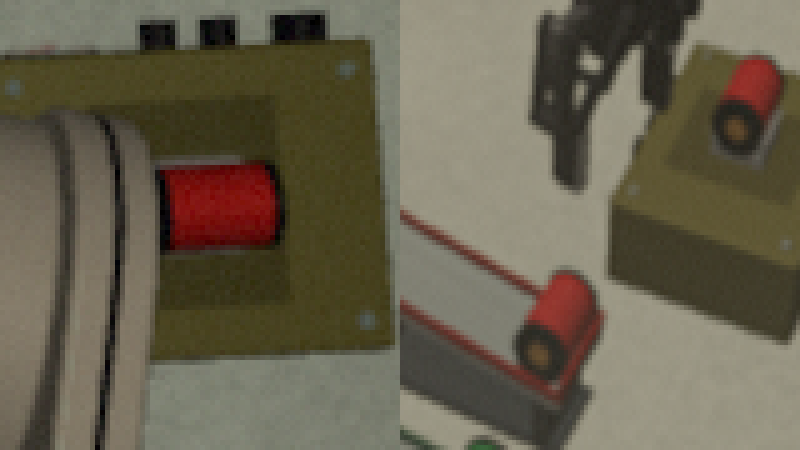

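pack_old lies in the cradle: its red centroid is at (0.472, -0.300), within about 2 mm of the trough centre. The second pack has rolled to the front stop. Next is the charger.

Call:
{"method": "send_rows", "body": {"motion": "-1 -0.6 -4.8 0 0; -1 -1.2 -9.6 0 0; -1 -1.8 -14.4 0 0.02; -1 -2.4 -19.2 0 0.02; -1 -3 -24 0 0.02"}}

```text
clock: 7.6
eef_pos: [0.4636, -0.0401, 0.2021]
tool_rot: [0.998, -0.059, 0.001, -0.026]
ft_force: [0.1, -1.5, 0.1]
grip_width: 0.0854
grasp_force: 0.0
```

Call:
{"method": "send_rows", "body": {"motion": "-1 -0.7 -4.5 0 0; -1 -1.2 -9 0 0; -1 -2 -14 1 0; -1 -2 -15.2 3 0; -1 -2 -15.2 5 0"}}

```text
clock: 8.1
eef_pos: [0.4561, 0.0013, 0.1794]
tool_rot: [0.999, -0.028, 0.001, -0.045]
ft_force: [0.9, 0.6, -0.4]
grip_width: 0.0852
grasp_force: 0.0
```

```bash
python3 - <<'E'
from h import *
go(.483,.325,.056,-.18)
p=bot.get_obs()['eef_pos']
s=vision.camera('side')
q=w2px('side',[[.483,.326,.07]])[0];print(q)
cv2.imwrite('pics/d.png',cv2.resize(s[265:355,180:300],(800,600),interpolation=3)[:,:,::-1])
E
```

```text
8.1 [0.4561 0.0013 0.1794] yaw -0.056 tilt [-0.001 -0.09  -0.996] w 0.0852 F 0.0 [ 0.9  0.6 -0.4] -> cm [  0.89 -31.24  15.2 ] tw 0.124
[227.2459316  313.31634959]
```

View pics/d.png

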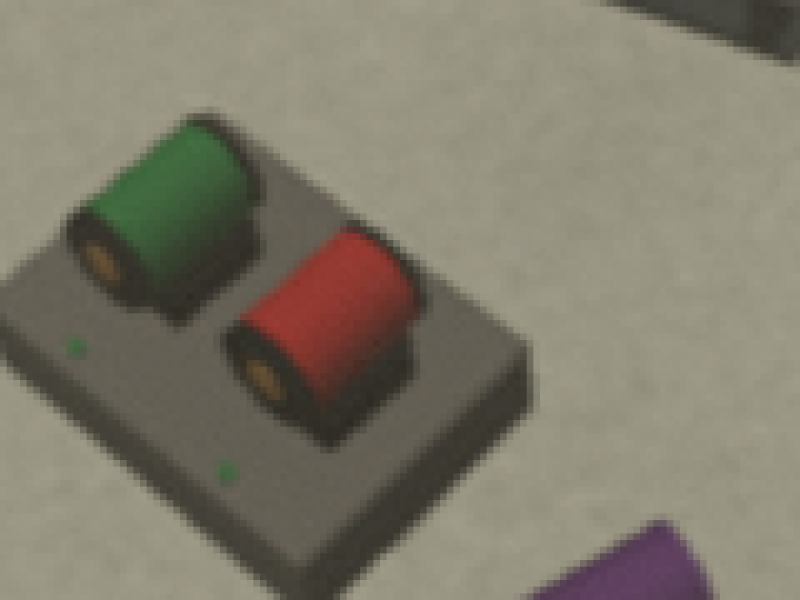

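The arm lagged and tilted on those two moves. I'll check the joints.

```bash
python3 - <<'E'
from h import *
o=bot.get_obs();print(np.round(o['joint_pos'],3),np.round(o['joint_vel'],3),np.round(o['tau'],1),np.round(o['ft_force'],1),o['clock'])
E
```

```text
[-0.057  0.189 -0.211  1.178  0.089  3.141] [-0.005  0.003  0.008  0.067 -0.001  0.001] [  0.1 -37.7  27.9  -0.2   0.4  -0. ] [-0.9 -0.2 -1.4] 8.15
```

Joint 6 is at its limit, so I need the equivalent grasp half a turn away. I'll turn back the other way, staying high.

Call:
{"method": "send_rows", "body": {"motion": "-1 0 0 -0.5 -0.15; -1 0 0 -1 -0.3; -1 0 0 -1.5 -0.45; -1 0 0 -2 -0.6; -1 0 0 -2 -0.75"}}

```text
clock: 8.65
eef_pos: [0.4559, -0.0008, 0.1998]
tool_rot: [0.938, 0.342, 0.017, -0.042]
ft_force: [-0.4, -0.0, 0.6]
grip_width: 0.086
grasp_force: 0.0
```

```bash
python3 - <<'E'
from h import *
go(.483,.325,.2,-.18)
print(np.round(bot.get_obs()['joint_pos'],3))
E
```

```text
8.65 [ 0.4559 -0.0008  0.1998] yaw 0.698 tilt [ 0.06  -0.067 -0.996] w 0.086 F 0.0 [-0.4 -0.   0.6] -> cm [ 22.96 -23.08   2.9 ] tw 0.878
[-0.061  0.173 -0.168  1.233  0.09   2.38 ]
```

Joint 6 is free again, but hitting its limit left a 5° tilt (j5 = 0.09) that rows can't command away. Running into the opposite joint-6 limit while moving the other way should undo it, so I'll spin there staying high.

Call:
{"method": "send_rows", "body": {"motion": "-1 0 0 0 -0.15; -1 0 0 0 -0.3; -1 0 0 0 -0.45; -1 0 0 0 -0.6; -1 0 0 0 -0.75"}}

```text
clock: 9.15
eef_pos: [0.4554, -0.0007, 0.1991]
tool_rot: [0.748, 0.662, 0.03, -0.033]
ft_force: [-0.1, -0.1, 0.7]
grip_width: 0.0855
grasp_force: 0.0
```

Call:
{"method": "send_rows", "body": {"motion": "-1 0 0 0 -0.15; -1 0 0 0 -0.3; -1 0 0 0 -0.45; -1 0 0 0 -0.6; -1 0 0 0 -0.75"}}

```text
clock: 9.65
eef_pos: [0.4555, -0.0007, 0.1991]
tool_rot: [0.453, 0.89, 0.04, -0.02]
ft_force: [0.6, -0.3, -0.0]
grip_width: 0.0855
grasp_force: 0.0
```

Call:
{"method": "send_rows", "body": {"motion": "-1 0 0 0 -0.15; -1 0 0 0 -0.3; -1 0 0 0 -0.45; -1 0 0 0 -0.6; -1 0 0 0 -0.75"}}

```text
clock: 10.15
eef_pos: [0.4554, -0.0007, 0.1991]
tool_rot: [0.096, 0.994, 0.045, -0.004]
ft_force: [-0.7, -0.9, 0.2]
grip_width: 0.0858
grasp_force: 0.0
```

Call:
{"method": "send_rows", "body": {"motion": "-1 0 0 0 -0.15; -1 0 0 0 -0.3; -1 0 0 0 -0.45; -1 0 0 0 -0.6; -1 0 0 0 -0.75"}}

```text
clock: 10.65
eef_pos: [0.4554, -0.0007, 0.1991]
tool_rot: [-0.275, 0.96, 0.043, 0.013]
ft_force: [0.9, 0.8, 0.1]
grip_width: 0.0852
grasp_force: 0.0
```

Call:
{"method": "send_rows", "body": {"motion": "-1 0 0 0 -0.15; -1 0 0 0 -0.3; -1 0 0 0 -0.45; -1 0 0 0 -0.6; -1 0 0 0 -0.75"}}

```text
clock: 11.15
eef_pos: [0.4555, -0.0007, 0.1991]
tool_rot: [-0.608, 0.793, 0.035, 0.028]
ft_force: [-0.5, 1.2, -0.4]
grip_width: 0.0851
grasp_force: 0.0
```

Call:
{"method": "send_rows", "body": {"motion": "-1 0 0 0 -0.15; -1 0 0 0 -0.3; -1 0 0 0 -0.45; -1 0 0 0 -0.6; -1 0 0 0 -0.75"}}

```text
clock: 11.65
eef_pos: [0.4554, -0.0007, 0.1991]
tool_rot: [0.856, -0.515, -0.023, -0.039]
ft_force: [-0.7, 0.5, 0.3]
grip_width: 0.0853
grasp_force: 0.0
```

Call:
{"method": "send_rows", "body": {"motion": "-1 0 0 0 -0.15; -1 0 0 0 -0.3; -1 0 0 0 -0.45; -1 0 0 0 -0.6; -1 0 0 0 -0.75"}}

```text
clock: 12.15
eef_pos: [0.4555, -0.0007, 0.1991]
tool_rot: [0.985, -0.166, -0.007, -0.044]
ft_force: [0.1, 0.1, -0.9]
grip_width: 0.0852
grasp_force: 0.0
```

```bash
python3 - <<'E'
from h import *
go(.483,.325,.2,-.18)
print(np.round(bot.get_obs()['joint_pos'],3))
E
```

```text
12.15 [ 0.4555 -0.0007  0.1991] yaw -0.332 tilt [-0.028 -0.085 -0.996] w 0.0852 F 0.0 [ 0.1  0.1 -0.9] -> cm [ -8.02 -31.56   2.83] tw -0.152
[-0.061  0.173 -0.169  1.233  0.09  -2.87 ]
```

Call:
{"method": "send_rows", "body": {"motion": "-1 0 0 0 -0.15; -1 0 0 0 -0.265; -1 0 0 0 -0.265"}}

```text
clock: 12.45
eef_pos: [0.4554, -0.0007, 0.1992]
tool_rot: [0.998, -0.037, -0.001, -0.045]
ft_force: [0.4, 0.6, -0.1]
grip_width: 0.0854
grasp_force: 0.0
```

Call:
{"method": "send_rows", "body": {"motion": "-1 0 4.8 0 0; -1 0 9.6 0 0; -1 0 14.4 0 0; -1 0 19.2 0 0"}}

```text
clock: 12.85
eef_pos: [0.4577, -0.0464, 0.1868]
tool_rot: [0.997, -0.069, -0.001, -0.026]
ft_force: [-0.8, 0.7, -1.5]
grip_width: 0.0851
grasp_force: 0.0
```

```bash
python3 - <<'E'
from h import *
go(.483,.325,.2,-.18)
print(np.round(bot.get_obs()['joint_pos'],3))
E
```

```text
12.85 [ 0.4577 -0.0464  0.1868] yaw -0.137 tilt [-0.006 -0.052 -0.999] w 0.0851 F 0.0 [-0.8  0.7 -1.5] -> cm [ -2.59 -37.16   0.63] tw 0.043
[-0.135  0.192 -0.177  1.208  0.052 -3.14 ]
```

Working as intended (j5 0.09 → 0.052). I'll continue, adding some lift.

Call:
{"method": "send_rows", "body": {"motion": "-1 0 4.8 -0.8 0; -1 0 9.6 -1.6 0; -1 0 14.4 -2.4 0; -1 0 19.2 -3 0; -1 0 24 -3 0"}}

```text
clock: 13.35
eef_pos: [0.4598, -0.0888, 0.203]
tool_rot: [0.995, -0.1, -0.002, -0.007]
ft_force: [-0.2, -0.4, -0.2]
grip_width: 0.0852
grasp_force: 0.0
```

```bash
python3 - <<'E'
from h import *
go(.483,.325,.2,-.18)
print(np.round(bot.get_obs()['joint_pos'],3))
E
```

```text
13.35 [ 0.4598 -0.0888  0.203 ] yaw -0.2 tilt [-0.006 -0.013 -1.   ] w 0.0852 F 0.0 [-0.2 -0.4 -0.2] -> cm [ -5.94 -41.     0.86] tw -0.02
[-0.199  0.198 -0.125  1.254  0.013 -3.14 ]
```

Call:
{"method": "send_rows", "body": {"motion": "-1 0 4.8 0 0; -1 0 9.6 0 0"}}

```text
clock: 13.55
eef_pos: [0.4548, -0.1227, 0.2016]
tool_rot: [0.992, -0.126, -0.005, 0.009]
ft_force: [-0.0, -0.9, -0.6]
grip_width: 0.0852
grasp_force: 0.0
```

Call:
{"method": "send_rows", "body": {"motion": "-1 -0.3 -2.1 0 0.15; -1 -0.6 -4.2 0 0.3; -1 -0.9 -6.3 0 0.45; -1 -1.2 -8.4 0 0.6; -1 -1.5 -10.5 0 0.75"}}

```text
clock: 14.05
eef_pos: [0.4664, -0.0159, 0.1997]
tool_rot: [0.876, -0.483, -0.001, 0.01]
ft_force: [0.3, 0.1, -0.0]
grip_width: 0.0855
grasp_force: 0.0
```

Call:
{"method": "send_rows", "body": {"motion": "-1 -1.7 -1.3 0 0.15; -1 -3.3 -2.7 0 0.3; -1 -5 -4 0 0.45; -1 -6.6 -5.4 0 0.6; -1 -8.3 -6.7 0 0.75"}}

```text
clock: 14.55
eef_pos: [0.4782, 0.0902, 0.1977]
tool_rot: [-0.638, 0.77, -0.002, -0.01]
ft_force: [-0.4, -0.6, 0.5]
grip_width: 0.0857
grasp_force: 0.0
```

Call:
{"method": "send_rows", "body": {"motion": "-1 -2.1 0.2 0 0.15; -1 -4.2 0.3 0 0.3; -1 -6.4 0.5 0 0.45; -1 -8.5 0.6 0 0.6; -1 -10.6 0.8 0 0.75"}}

```text
clock: 15.05
eef_pos: [0.4892, 0.1959, 0.1958]
tool_rot: [-0.312, 0.95, -0.006, -0.008]
ft_force: [0.7, -0.6, 0.2]
grip_width: 0.0853
grasp_force: 0.0
```

Call:
{"method": "send_rows", "body": {"motion": "-1 -1.4 1.6 0 0.14; -1 -2.9 3.1 0 0.28; -1 -4.3 4.7 0 0.42; -1 -5.8 6.2 0 0.55; -1 -7.2 7.8 0 0.68"}}

```text
clock: 15.55
eef_pos: [0.5003, 0.3014, 0.1938]
tool_rot: [0.023, 1.0, -0.008, -0.006]
ft_force: [0.8, 0.0, 0.1]
grip_width: 0.0853
grasp_force: 0.0
```

```bash
python3 - <<'E'
from h import *
go(.483,.325,.13,-.18)
print(np.round(bot.get_obs()['joint_pos'],3))
E
```

```text
15.55 [0.5003 0.3014 0.1938] yaw 3.096 tilt [ 0.012 -0.017 -1.   ] w 0.0853 F 0.0 [0.8 0.  0.1] -> cm [1.76 2.38 6.36] tw 0.135
[ 0.546  0.441  0.193  1.342 -0.008  0.591]
```

The tilt is down to about 0.02 rad, which is fine. Moving over the pack.

Call:
{"method": "send_rows", "body": {"motion": "-1 1.2 1.6 2 0.1; -1 1.8 2.4 4.5 0.135; -1 1.8 2.4 6.3 0.135; -1 1.8 2.4 6.3 0.135"}}

```text
clock: 15.95
eef_pos: [0.4802, 0.3233, 0.1276]
tool_rot: [0.087, 0.996, -0.011, -0.008]
ft_force: [-0.6, 0.0, -0.2]
grip_width: 0.0852
grasp_force: 0.0
```

```bash
python3 - <<'E'
from h import *
go(.483,.325,.056,-.18)
t=vision.camera('top');s=vision.camera('side')
o=np.zeros((450,800,3),np.uint8)
o[:,:400]=cv2.resize(t[200:290,110:190],(400,450),interpolation=3);o[:,400:]=cv2.resize(s[265:355,190:270],(400,450),interpolation=3)
cv2.imwrite('pics/e.png',o[:,:,::-1])
p=bot.get_obs()['eef_pos'];print(w2px('side',[[p[0]-.008,p[1]-.042,p[2]+.013],[p[0]+.008,p[1]+.042,p[2]+.013],[.483,.325,.07]])-[190,265])
E
```

```text
15.95 [0.4802 0.3233 0.1276] yaw 2.968 tilt [ 0.014 -0.023 -1.   ] w 0.0852 F 0.0 [-0.6  0.  -0.2] -> cm [-0.35  0.38  7.15] tw 0.006
[[49.69492903 14.70344821]
 [19.2815342  39.65128521]
 [37.51766156 47.98402313]]
```

View pics/e.png

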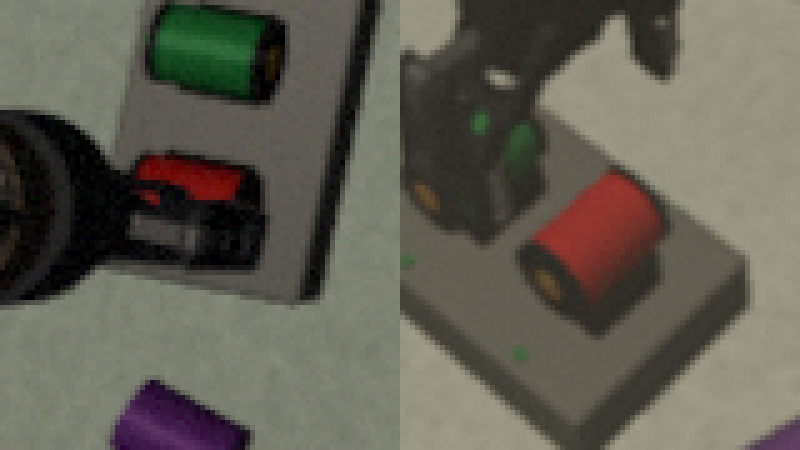

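The pack's centre in the side crop is about (37.8, 49), where I predicted (37.5, 48), and the fingers straddle it. Descending to grip.

Call:
{"method": "send_rows", "body": {"motion": "-1 -0.3 0.3 2.5 0; -1 -0.3 0.3 5 0; -1 -0.3 0.3 6.5 0; -1 -0.3 0.3 7.1 0; -1 -0.3 0.3 7.1 0"}}

```text
clock: 16.55
eef_pos: [0.4856, 0.3252, 0.0602]
tool_rot: [0.088, 0.996, -0.009, -0.005]
ft_force: [0.8, 0.8, -0.0]
grip_width: 0.0856
grasp_force: 0.0
```

Call:
{"method": "send_rows", "body": {"motion": "-0.2 0 0 0 0; 0 0 0 0 0; 0.5 0 0 0 0; 1 0 0 0 0; 1 0 0 0 0"}}

```text
clock: 17.05
eef_pos: [0.4862, 0.3257, 0.0618]
tool_rot: [0.087, 0.996, -0.008, -0.004]
ft_force: [-1.0, -1.1, 6.3]
grip_width: 0.055
grasp_force: 63.6
```

Gripped, but about 6 mm too high. I'll regrip lower.

Call:
{"method": "send_rows", "body": {"motion": "0 0 0 0 0; -1 0 0 0 0; -1 0 0 0 0; -1 0 0 0.4 0; -1 0 0 0.7 0"}}

```text
clock: 17.55
eef_pos: [0.4849, 0.325, 0.0523]
tool_rot: [0.087, 0.996, -0.009, -0.005]
ft_force: [-1.1, -0.0, 0.1]
grip_width: 0.0857
grasp_force: 0.0
```

Call:
{"method": "send_rows", "body": {"motion": "-0.2 0 0 0 0; 0 0 0 0 0; 0.5 0 0 0 0; 1 0 0 0 0; 1 0 0 0 0"}}

```text
clock: 18.05
eef_pos: [0.4851, 0.3252, 0.053]
tool_rot: [0.087, 0.996, -0.009, -0.005]
ft_force: [0.0, -0.2, 1.4]
grip_width: 0.0553
grasp_force: 63.3
```

Call:
{"method": "send_rows", "body": {"motion": "1 0 0 -1 0; 1 0 0 -3 0; 1 0 0 -6 0; 1 0 0 -9 0; 1 0 0 -12 0"}}

```text
clock: 18.55
eef_pos: [0.4864, 0.3268, 0.1743]
tool_rot: [0.087, 0.996, -0.009, -0.005]
ft_force: [-0.5, 0.0, -1.2]
grip_width: 0.0556
grasp_force: 63.6
```

```bash
python3 - <<'E'
from h import *
t=vision.camera('top');r=redblobs(t,(290,160,335,250))
hsv=cv2.cvtColor(t,cv2.COLOR_RGB2HSV)
# subpixel rail columns by redness
R=t[:,:,0].astype(float)-t[:,:,1:].mean(2)
L=[];Q=[]
for row in range(176,204):
    a=R[row,293:305].clip(8)-8;b=R[row,318:332].clip(8)-8
    u=(a@np.arange(293,305))/a.sum();v=(b@np.arange(318,332))/b.sum();L.append((u,row));Q.append((v,row))
z=np.linspace(.0835,.069,28)[:]
l=px2w('top',L,z);q=px2w('top',Q,z)
fl=np.polyfit(l[:,0],l[:,1],1);fq=np.polyfit(q[:,0],q[:,1],1)
print(fl,fq,'width',(l[:,1]-q[:,1]).mean(),'res',np.std(l[:,1]-np.polyval(fl,l[:,0])),'yc at .628',(np.polyval(fl,.628)+np.polyval(fq,.628))/2, l[[0,-1],0])
ys,xs=np.nonzero(redblobs(t,(303,218,323,243)));print('front pack',len(xs),px2w('top',(xs.mean(),ys.mean()),.09))
go(.628,-.0675,.17,.055)
E
```

```text
[ 0.06234444 -0.07136011] [ 0.05450893 -0.13252604] width 0.06587181000254765 res 0.0001295711137878729 yc at .628 -0.06525111937750784 [0.64527804 0.58162346]
front pack 328 [[ 0.51087745 -0.07050118  0.09      ]]
18.6 [0.4889 0.3286 0.1804] yaw 2.967 tilt [ 0.002 -0.012 -1.   ] w 0.0553 F 63.6 [1.3 1.7 2.9] -> cm [-20.59 -36.57   1.44] tw -0.23
```

Call:
{"method": "send_rows", "body": {"motion": "1 -1.5 -3 0 -0.03; 1 -3.5 -7 0 -0.07; 1 -6 -11 0 -0.11; 1 -8.5 -15 0 -0.16; 1 -11 -19 0 -0.2"}}

```text
clock: 19.1
eef_pos: [0.5622, 0.1192, 0.1756]
tool_rot: [-0.014, 1.0, -0.008, -0.006]
ft_force: [1.0, -0.4, -1.3]
grip_width: 0.0554
grasp_force: 63.7
```

```bash
python3 - <<'E'
from h import *
go(.628,-.0665,.15,.058)
E
```

```text
19.1 [0.5622 0.1192 0.1756] yaw -3.114 tilt [ 0.012 -0.016 -1.   ] w 0.0554 F 63.7 [ 1.  -0.4 -1.3] -> cm [ -6.1 -18.7   2.8] tw -0.031
```

Call:
{"method": "send_rows", "body": {"motion": "1 -1.4 -4.5 0 -0.03; 1 -2.8 -9 0.5 -0.03; 1 -4.3 -13.5 1 -0.03; 1 -5.5 -17 2 -0.03; 1 -6.1 -18.7 2.8 -0.03"}}

```text
clock: 19.6
eef_pos: [0.6278, -0.0687, 0.1492]
tool_rot: [-0.026, 1.0, -0.009, -0.006]
ft_force: [0.8, 0.6, -1.4]
grip_width: 0.0554
grasp_force: 63.8
```

```bash
python3 - <<'E'
from h import *
t=vision.camera('top');s=vision.camera('side')
go(.628,-.0665,.073,.058)
o=np.zeros((450,800,3),np.uint8)
o[:,:400]=cv2.resize(t[150:240,275:355],(400,450),interpolation=3);o[:,400:]=cv2.resize(s[145:235,235:315],(400,450),interpolation=3)
cv2.imwrite('pics/f.png',o[:,:,::-1])
E
```

```text
19.7 [ 0.6266 -0.0675  0.1477] yaw -3.09 tilt [ 0.016 -0.016 -1.   ] w 0.0555 F 63.8 [-0.2  0.6 -1.5] -> cm [-0.26  0.21  7.47] tw -0.007
```

View pics/f.png

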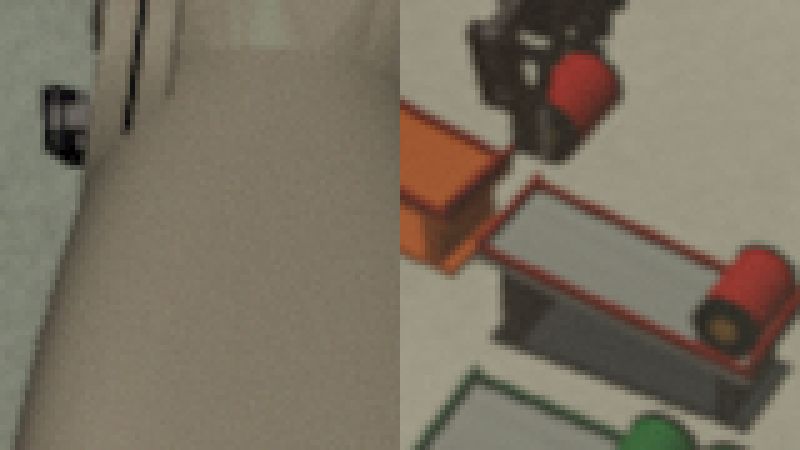

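The pack is held above the back of the lane and the front pack is at its stop. Lowering slowly.

Call:
{"method": "send_rows", "body": {"motion": "1 -0.1 0.2 2 0; 1 -0.1 0.2 4 0; 1 -0.1 0.2 5.5 0; 1 -0.1 0.2 6.5 0; 1 -0.1 0.2 7 0"}}

```text
clock: 20.2
eef_pos: [0.6265, -0.0626, 0.0788]
tool_rot: [-0.028, 1.0, -0.008, -0.007]
ft_force: [-0.4, 0.4, -1.0]
grip_width: 0.0554
grasp_force: 63.8
```

Call:
{"method": "send_rows", "body": {"motion": "1 0 0 0.1 0; 1 0 0 0.2 0; 1 0 0 0.2 0"}}

```text
clock: 20.5
eef_pos: [0.6278, -0.064, 0.0785]
tool_rot: [-0.028, 1.0, -0.008, -0.006]
ft_force: [-0.2, 0.4, -1.1]
grip_width: 0.0552
grasp_force: 63.8
```

```bash
python3 - <<'E'
from h import *
go(.628,-.0665,.071,.058)
E
```

```text
20.5 [ 0.6278 -0.064   0.0785] yaw -3.086 tilt [ 0.011 -0.016 -1.   ] w 0.0552 F 63.8 [-0.2  0.4 -1.1] -> cm [-0.02 -0.24  0.75] tw -0.003
```

Call:
{"method": "send_rows", "body": {"motion": "1 0 -0.15 0.1 0; 1 0 -0.15 0.3 0; 1 0 -0.15 0.4 0; 1 0 -0.15 0.4 0"}}

```text
clock: 20.9
eef_pos: [0.627, -0.0658, 0.0734]
tool_rot: [-0.027, 1.0, -0.008, -0.007]
ft_force: [-0.8, 0.8, -0.7]
grip_width: 0.0552
grasp_force: 63.8
```

```bash
python3 - <<'E'
from h import *
go(.628,-.0665,.071,.058)
s=vision.camera('side')
go(.628,-.0665,.071,.058)
cv2.imwrite('pics/g.png',cv2.resize(s[150:225,230:330],(800,600),interpolation=3)[:,:,::-1])
E
```

```text
20.9 [ 0.627  -0.0658  0.0734] yaw -3.087 tilt [ 0.013 -0.016 -1.   ] w 0.0552 F 63.8 [-0.8  0.8 -0.7] -> cm [-0.1  -0.08  0.24] tw -0.003
20.95 [ 0.6271 -0.0658  0.0735] yaw -3.087 tilt [ 0.013 -0.016 -1.   ] w 0.0549 F 63.8 [-0.6 -0.7 -1.7] -> cm [-0.09 -0.07  0.25] tw -0.003
```

View pics/g.png

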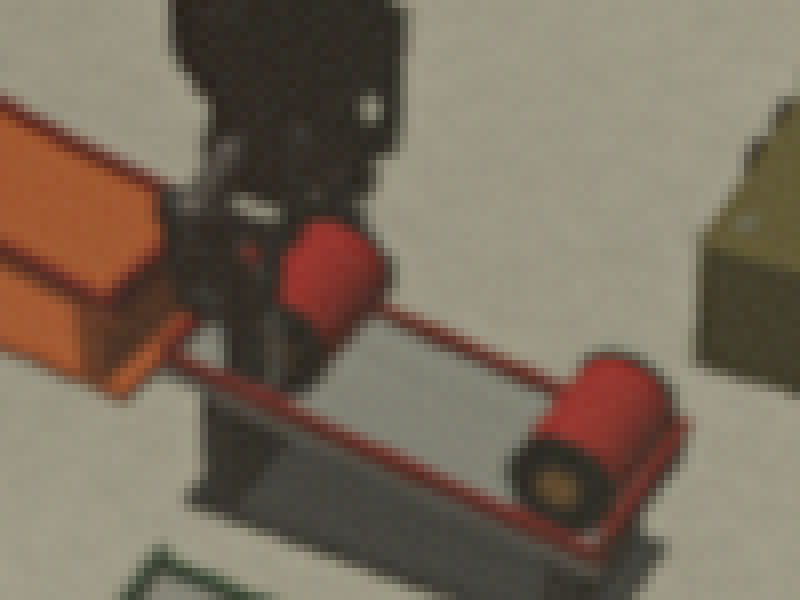

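The pack is between the rails, just above the deck. Now the final seek for contact.

Call:
{"method": "send_rows", "body": {"motion": "1 0 0 0.1 0; 1 0 0 0.2 0; 1 0 0 0.2 0"}}

```text
clock: 21.25
eef_pos: [0.6271, -0.0657, 0.0714]
tool_rot: [-0.028, 1.0, -0.008, -0.006]
ft_force: [-0.4, -0.3, -0.8]
grip_width: 0.0556
grasp_force: 63.8
```

Call:
{"method": "send_rows", "body": {"motion": "1 0 0 0.1 0; 1 0 0 0.15 0; 1 0 0 0.15 0"}}

```text
clock: 21.55
eef_pos: [0.6274, -0.0657, 0.0707]
tool_rot: [-0.028, 1.0, -0.008, -0.006]
ft_force: [-1.1, 1.3, 2.0]
grip_width: 0.0553
grasp_force: 65.4
```

Touching (Fz +2 N). Release and retreat.

Call:
{"method": "send_rows", "body": {"motion": "0.1 0 0 0 0; -0.2 0 0 0 0; -0.6 0 0 0 0; -1 0 0 0 0; -1 0 0 0 0"}}

```text
clock: 22.05
eef_pos: [0.6271, -0.0658, 0.0699]
tool_rot: [-0.028, 1.0, -0.008, -0.006]
ft_force: [0.4, -0.9, -0.8]
grip_width: 0.0855
grasp_force: 0.0
```

Call:
{"method": "send_rows", "body": {"motion": "-1 0 0 -1 0; -1 0 0 -4 0; -1 0 0 -8 0; -1 0 0 -12 0; -1 0 0 -14 0"}}

```text
clock: 22.55
eef_pos: [0.6306, -0.0635, 0.2155]
tool_rot: [-0.028, 1.0, -0.009, -0.003]
ft_force: [0.7, -1.4, -0.0]
grip_width: 0.0854
grasp_force: 0.0
```

Call:
{"method": "send_rows", "body": {"motion": "-1 0 -4 0 0; -1 0 -8 0 0; -1 0 -12 0 0; -1 0 -16 0 0; -1 0 -20 0 0"}}

```text
clock: 23.05
eef_pos: [0.64, -0.2646, 0.2143]
tool_rot: [-0.028, 1.0, -0.008, -0.006]
ft_force: [1.1, 0.4, 0.4]
grip_width: 0.0858
grasp_force: 0.0
```

```bash
python3 - <<'E'
from h import *
t=vision.camera('top');s=vision.camera('side')
go(.628,-.0665,.071,.058)
o=np.zeros((450,800,3),np.uint8)
o[:,:400]=cv2.resize(t[160:275,300:440],(400,450),interpolation=3);o[:,400:]=cv2.resize(s[130:230,245:385],(400,450),interpolation=3)
cv2.imwrite('pics/i.png',o[:,:,::-1])
for r in((303,200,324,243),):
    m=redblobs(t,r);ys,xs=np.nonzero(m);print(len(xs),px2w('top',(xs.mean(),ys.mean()),.092),px2w('top',[(313,ys.min()-.5),(313,ys.max()+.5)],[.085,.071]))
E
```

```text
23.15 [ 0.6392 -0.2689  0.2133] yaw -3.093 tilt [ 0.013 -0.018 -1.   ] w 0.0854 F 0.0 [-0.6 -0.2 -0. ] -> cm [-0.04 20.52 13.86] tw -0.01
662 [[ 0.52960224 -0.07089533  0.092     ]] [[ 0.56840305 -0.07036876  0.085     ]
 [ 0.48996193 -0.07326854  0.071     ]]
```

View pics/i.png

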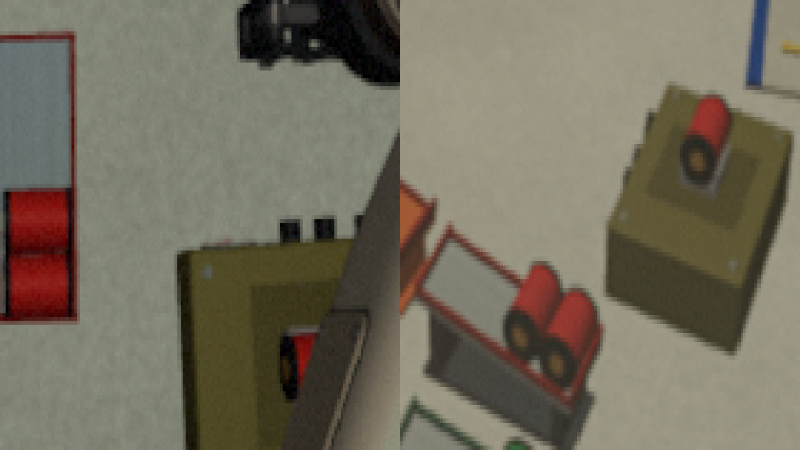

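The new pack lies right behind the front pack: together they span x = 0.490–0.568, which is two diameters. pack_old is in the cradle and the gripper is clear.

```bash
python3 -c "
from workcell import workorder
print(workorder.job_done())"
```

```text
the job is handed in; nothing more can be done
None
```

I handed the job in at about 23 s. The last pictures show the oldest red pack in the radio cradle and the new pack in second place behind the front one; neither was dropped, but the hand-in returned no verdict.

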